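Feel for the high rest pin, push it level and seat the setting disc

TASK

One of the three rest pins on the gauging nest stands a few millimetres higher than the other two. Take the spring-tipped probe from its stand, touch the pins lightly with its tip to find the high one, and with the probe push that pin down until it is level with the others (not below them); then put the probe back in its stand and set the knobbed disc on the three pins, centred, so that it lies flat. Do not let go of the disc on the nest while a pin still stands high, and leave the other things on the table where they are.

Things in the scene. Friction and masses are not known exactly. Their poses are not given: they have to be found in the camera images.
- nest: fixed grey block 125 x 125 x 25 mm; origin at the centre of its underside, z up. Three steel rest pins, 10 mm in diameter, stand up out of its top, 30 mm from its centre, 120 degrees apart, their heights not measured: two at one common level, which differs from set-up to set-up (6 to 22 mm above the block's top), and one, any of the three, 4 to 5.5 mm higher
- nest_top (a point): centre of the nest's top face
- pin_1 (a point): axis of one rest pin at the block's top face (not the pin's top); 30 mm from the centre along the block's +y. Each pin is held by friction alone: it stays put under less than 7 N, slides down under more than about 8 N and does not spring back, so a level pin can be pushed too low as well (0.5 to 5 mm, different for each) and cannot be raised again
- pin_2 (a point): the same for the rest pin at the block's -x, -y side (-26, -15 mm from the centre)
- pin_3 (a point): the same for the rest pin at the block's +x, -y side (26, -15 mm from the centre)
- stand: fixed dark steel block 64 x 64 x 52 mm with an upright hole 20 mm in diameter through its centre, in which the probe hangs by its flange; origin at the centre of its underside
- probe: loose touch probe, 120 g, upright in the stand. Origin on its axis at the underside of its flange (30 mm across, 5 mm thick), which rests on the stand's top; z up. Above it a square handle 16 x 16 mm, flats across its x and y axes, 5 to 60 mm above the origin; below it a stem 12 mm in diameter, 34 mm long, then the spring tip, its end 46 mm below the origin when free
- probe_tip (a point): end of the probe's spring tip (a ball 6 mm in diameter)
- plunger (a joint): how far the spring tip is pushed into the stem, m: 0 free to 0.006 fully in. The spring pushes with 0.8 N at first touch and 3.2 N fully in (0.4 N per mm); past that the probe is rigid and pushes as hard as the arm
- disc: loose dark steel setting disc 88 mm in diameter and 8 mm thick, about 250 g, lying flat on the table, with a round aluminium knob upright at its centre: a neck to 14 mm, the knob 26 mm in diameter from 17 to 42 mm above the underside. Origin at the centre of the underside, z up
- cone_1: bystander: taper roller bearing 50 mm in diameter, 18 mm high; leave alone
- cone_2: bystander: another such bearing; leave alone
- cone_3: bystander: another such bearing; leave alone
- ring: bystander: thin bearing ring 48 mm in diameter, 12 mm high; leave alone
- tin: bystander: round tin 68 mm in diameter, 71 mm high; leave alone
Things that resemble listed ones, but are neither listed nor needed, are in the scene too. What is shaped like the stand but pink or turquoise is not meant. There is more than one size of the probe; the job needs the middle-sized.

How it is judged:
By the outcome, as a careful person would: the job done as asked, in the order asked, and still so for the second after the job is handed in, with the robot touching nothing.
It also fails if it takes over 69 s, if anything falls off the work surface, if the arm or the gripper's body presses on something with over 40 N, if the wrist force passes 120 N, or if a joint passes its speed limit or range.

ROBOT

A 6-joint arm with a two-finger parallel gripper is mounted at the origin on a cart in front of the work surface, level with it; the furniture and walls round the work are solid. World frame = base frame: x ahead of the robot, y to its left, z up, the work surface at z = 0. Lengths are in m, angles in degrees, forces in N, time in s.
With the tool pointing down it reaches from about 0.25 to 0.725 m from the base axis. Payload 9.7 kg.
Tool frame: the origin (TCP) lies midway between the tips of the shut fingers; the grasp point (between the pads) lies bot.hold_point_z behind it (bot.hold_point_z is the distance from the TCP to the grasp point, in m); z points along the fingers, y is the line along which they close (so a half turn about z gives the same grasp; the last joint's range is limited). The gripper opens to 85 mm and grips with 20 to 120 N. Pads are 22 mm wide; open, the fingers measure 114 mm over their backs; the gripper's body (76 mm by 85 mm) begins 54 mm behind the grasp point. The pads swing forward as they close: fully open they stand 13 mm farther back than shut.
Start: joints at [69.328, 4.979, 10.078, 95.1, 0, 90], TCP at [0.194, 0.515, 0.231] pointing down, gripper open.
Joint ranges: [-179.16, 179.16], [-48.56, 103.87], [-65.8, 70.77], [-126.05, 130.52], [-82.76, 87.17], [-180, 180]. Speed limits (degrees/s): [127.2, 127.2, 147.25, 180, 180, 180].

INTERFACE

Orientations are given as [roll, pitch, yaw] about the fixed x, y, z axes, in that order (R = Rz(yaw) Ry(pitch) Rx(roll)).
In Python, from workcell import bot, camera, camera_model, ticket gives the robot as it stands.
- The arm moves only by the tool send_rows, never from a script. Its argument "targets" is text: rows parted by semicolons, each of 5 numbers parted by spaces: the shift along the tool's x, y, z in mm, then the turn about the tool's z in degrees, then the closure in counts, from 0 (fully open) to 255 (shut). A call has 1 to 20 rows; each row is the pose to reach, as a shift and turn from the pose commanded when the call began, along the tool's axes at that moment; what a row does not reach only later rows make up. A row lasts 1/8 s, in which the tool goes at most 62.5 mm and 10.7 degrees, less where a joint would pass 70% of its speed; a pose out of reach is approached as far as the arm can. A call with a gripper value outside its range is refused whole. The fingers move at their own pace and stop on an object; "newtons" is the grip in N (left out, the last holds). Time passes only in rows, so rows that repeat a pose let the fingers close. It gives the time, the measured TCP pose, the force, the opening and the grip force at its end, in the units of the state.
- bot.get_obs(): the state, without advancing time (a new reading comes with each control period).
- camera(name): name is "scene" or "side" or "wrist"; returns the picture (400x640x3 uint8, blue, green, red); there is no depth.
- camera_model(name): a dict with "K" (3x3 intrinsics, pixels), "pose" (4x4, takes a point from camera to world coordinates); the wrist camera has in their place "T_tool_cam" (4x4, takes a point from camera to tool coordinates, whose origin is the TCP and whose axes are the flange's). Camera axes: x right, y down, z forward; pixel columns grow to the right and rows downward; lengths in m; the calibration is good to about 2 mm. The wrist camera is an equidistant fisheye: a pixel r from the principal point sees the ray r / f radians off the axis. A picture is of the moment at which its call begins: read the wrist's pose just before it. camera_model takes no time and is no camera call.
- ticket.job_done(): hands the job in; it is judged then, once.
The state is a dict: "time": time; "q": joint angles; "qd": joint speeds; "joint_efforts": joint torques, N m; "ee_pos": TCP position; "tcp_rot": TCP orientation; "wrist_force": force on the tool from outside, world axes, zero at the start; "torque": the same for the moment, N m; "opening": finger opening in m; "grasp_force": force on a finger pad.
Only numpy, scipy, OpenCV 4.12 (cv2) and the standard library are available. Lean on these libraries where they do the work, as an engineer would, in place of code of your own. Each camera call takes 0.05 s, during which the arm holds its last target. There are 200 camera calls.

## Working session

There is one attempt and no reset: what is moved stays moved. The work goes in short steps, Python scripts to look and compute and a tool call to move; the robot and the scene stay as the last step left them, time stands still between calls to the robot, and variables do not carry over. Pictures are saved under pics/ and viewed, at most 10 in all, crops included, and the job is handed in when it is done.

Besides the shell and the picture viewer there is one more tool, called by a JSON object that holds its "method" and its "body". send_rows: Moves the arm, as the interface text tells. Its arguments: {"type":"object","properties":{"targets":{"type":"string"},"newtons":{"type":"number"}},"required":["targets"]}

```bash
ls; mkdir -p pics; python3 - <<'E'
from workcell import bot,camera,camera_model
import cv2,numpy as np
np.set_printoptions(precision=4,suppress=True)
o=bot.get_obs();print(o,bot.hold_point_z)
for n in("scene","side","wrist"):
    im=camera(n);cv2.imwrite(f"pics/{n}0.png",im);print(n,camera_model(n))
E
```

```text
pics
{'time': 0.0, 'q': array([69.3275,  5.011 , 10.0339, 95.0997,  0.0017, 90.0004]), 'qd': array([-0.1265,  0.0011,  0.0033, -0.0194, -0.1075,  0.0314]), 'joint_efforts': array([  0.0007, -52.0393,  46.4798,   0.0166,  -0.    ,   0.    ]), 'ee_pos': array([0.1941, 0.5144, 0.2306]), 'tcp_rot': array([-179.9233,   -0.0017,  159.3271]), 'wrist_force': array([-0.1212,  0.2311,  1.16  ]), 'torque': array([-0.0164, -0.0112, -0.0251]), 'grasp_force': 0.0, 'opening': 0.08542065621120258} 0.0187
scene {'K': array([[459.5126,   0.    , 313.9178],
       [  0.    , 459.5126, 196.1008],
       [  0.    ,   0.    ,   1.    ]]), 'pose': array([[ 0.7381, -0.4686,  0.4855,  0.1017],
       [-0.6747, -0.5158,  0.5279, -0.586 ],
       [ 0.0031, -0.7172, -0.6969,  0.8055],
       [ 0.    ,  0.    ,  0.    ,  1.    ]])}
side {'K': array([[372.8838,   0.    , 317.9608],
       [  0.    , 372.8838, 199.2167],
       [  0.    ,   0.    ,   1.    ]]), 'pose': array([[-0.9107, -0.244 ,  0.3332,  0.3104],
       [-0.4127,  0.5067, -0.757 ,  0.6562],
       [ 0.0159, -0.8269, -0.5621,  0.5747],
       [ 0.    ,  0.    ,  0.    ,  1.    ]])}
wrist {'K': array([[309.7069,   0.    , 321.3675],
       [  0.    , 309.7069, 207.6549],
       [  0.    ,   0.    ,   1.    ]]), 'T_tool_cam': array([[-0.0003, -0.9556, -0.2947,  0.0746],
       [ 1.    , -0.0003, -0.    , -0.0007],
       [-0.    , -0.2947,  0.9556, -0.1412],
       [ 0.    ,  0.    ,  0.    ,  1.    ]])}
```

View pics/scene0.png

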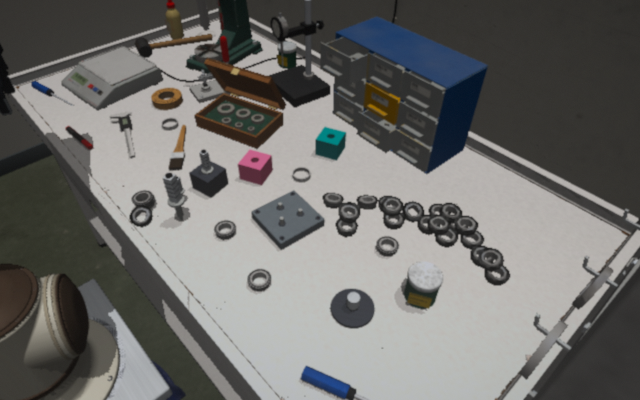

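View pics/side0.png

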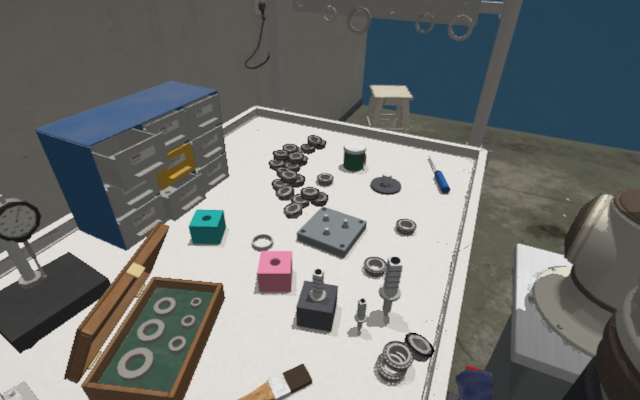

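Candidates for the probe: the one in the dark stand (scene 206,160 / side 319,285), a large one (scene 173,185 / side 393,270), and a small one (scene 179,208 / side 361,312). The middle-sized one is in the dark stand. The pink (255,166) and turquoise (330,143) blocks are decoys. The nest is at scene (288,218) and the disc at (352,306). Next, one close crop.

```bash
cat > h.py <<'E'
import numpy as np,cv2
from workcell import bot,camera,camera_model
from scipy.spatial.transform import Rotation as R
np.set_printoptions(precision=4,suppress=True)
def ray(n,u,v,obs=None):
    m=camera_model(n);K=m["K"];x=(u-K[0,2])/K[0,0];y=(v-K[1,2])/K[1,1]
    if n=="wrist":
        r=np.hypot(x,y);s=np.sin(r)/max(r,1e-9);d=np.array([x*s,y*s,np.cos(r)])
        T=np.eye(4);T[:3,:3]=R.from_euler("xyz",obs["tcp_rot"],degrees=True).as_matrix();T[:3,3]=obs["ee_pos"]
        P=T@m["T_tool_cam"]
    else: d=np.array([x,y,1]);P=m["pose"]
    return P[:3,3],P[:3,:3]@d
def onz(n,u,v,z,obs=None):
    c,d=ray(n,u,v,obs);return c+d*(z-c[2])/d[2]
def tri(*a):
    A=0;b=0
    for c,d in a:
        d=d/np.linalg.norm(d);M=np.eye(3)-np.outer(d,d);A=A+M;b=b+M@c
    return np.linalg.solve(A,b)
def proj(n,p,obs=None):
    m=camera_model(n);K=m["K"]
    if n=="wrist":
        T=np.eye(4);T[:3,:3]=R.from_euler("xyz",obs["tcp_rot"],degrees=True).as_matrix();T[:3,3]=obs["ee_pos"]
        P=T@m["T_tool_cam"]
    else:P=m["pose"]
    q=P[:3,:3].T@(np.asarray(p)-P[:3,3])
    if n=="wrist":
        r=np.arctan2(np.hypot(q[0],q[1]),q[2]);q=np.array([*(q[:2]/np.hypot(q[0],q[1])*r),1])
    else:q=q/q[2]
    return (K@q)[:2]
E
python3 - <<'E'
from h import *
def crop(f,x,y,w,h,k):
    return cv2.resize(cv2.imread(f)[y:y+h,x:x+w],None,fx=k,fy=k,interpolation=cv2.INTER_CUBIC)
a=crop("pics/scene0.png",160,140,100,75,4);b=crop("pics/side0.png",290,245,100,75,4)
c=crop("pics/scene0.png",240,185,100,75,4);d=crop("pics/side0.png",290,200,100,75,4)
cv2.imwrite("pics/c1.png",np.vstack([np.hstack([a,b]),np.hstack([c,d])]))
E
```

```text
(no output)
```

View pics/c1.png

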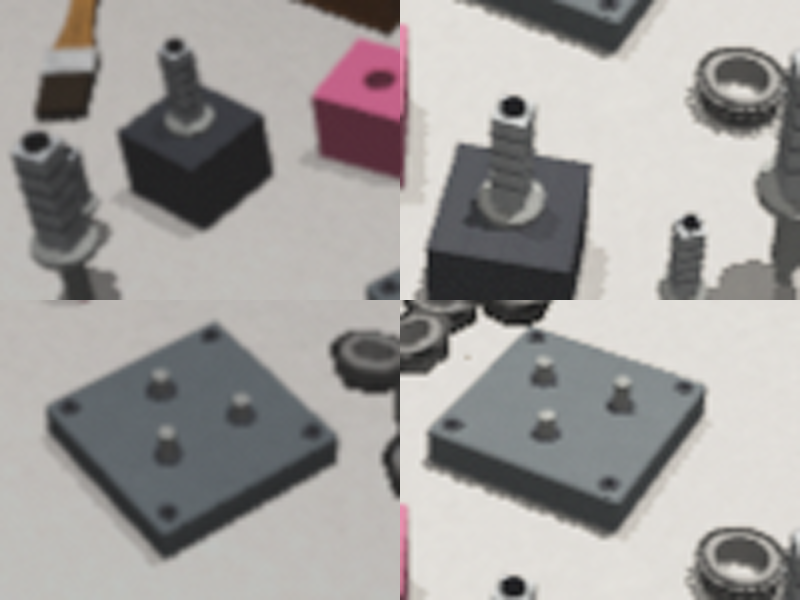

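View pics/wrist0.png

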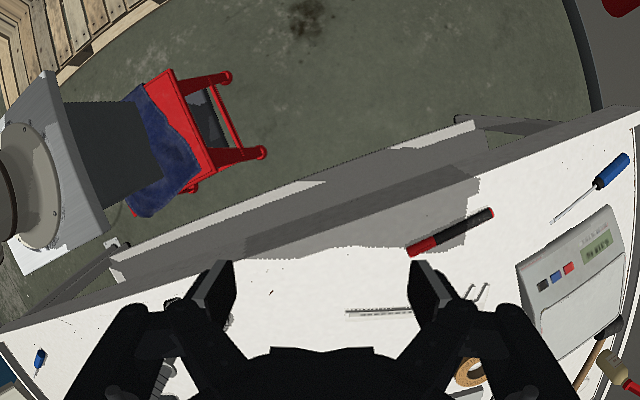

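The crop shows the probe in the dark stand, with its top at scene (203,151) and side (318,271). It also shows the nest with three pins.

```bash
python3 - <<'E'
from h import *
S=lambda X,Y,x0,y0:(x0+X/4-.4,y0+Y/4-.4)
pt=tri(ray("scene",*S(175,46,160,140)),ray("side",*S(113,106,290,245)));print("probe top",pt)
for n,L,x0,y0 in(("scene",[(120,130),(190,82),(266,120),(200,170)],160,140),("side",[(60,143),(192,165),(175,272),(28,240)],290,245)):
    P=np.array([onz(n,*S(*c,x0,y0),.052) for c in L]);e=np.roll(P,-1,0)-P;print("stand",n,P.mean(0),np.degrees(np.arctan2(e[:,1],e[:,0]))%90,np.linalg.norm(e,axis=1))
for n,L,x0,y0 in(("scene",[(48,108),(218,22),(336,140),(165,243)],240,185),("side",[(30,132),(135,30),(306,88),(212,218)],290,200)):
    P=np.array([onz(n,*S(*c,x0,y0),.025) for c in L]);e=np.roll(P,-1,0)-P;print("nest",n,P.mean(0),np.degrees(np.arctan2(e[:,1],e[:,0]))%90,np.linalg.norm(e,axis=1))
pa=[(160,74),(168,133),(241,97)];pb=[(144,60),(146,115),(222,82)]
A=[ray("scene",*S(*p,240,185)) for p in pa];B=[ray("side",*S(*p,290,200)) for p in pb]
for i in range(3):
  for j in range(3):
    p=tri(A[i],B[j]);r=sum(np.linalg.norm(np.cross(p-c,d/np.linalg.norm(d))) for c,d in(A[i],B[j]));print(i,j,p,r)
print("knob",tri(ray("scene",353,297),ray("side",387,178)),onz("scene",352,307.5,.008),onz("side",386,185,.008))
E
```

```text
probe top [0.4936 0.2334 0.1117]
stand scene [0.4925 0.2287 0.052 ] [10.1677 13.0544 11.6009 14.2104] [0.0587 0.0651 0.0573 0.0666]
stand side [0.4926 0.2339 0.052 ] [12.6186 15.1053  9.9666 12.2759] [0.0631 0.0621 0.0662 0.059 ]
nest scene [ 0.5554 -0.0022  0.025 ] [84.6706 83.3213 86.7089 83.4469] [0.1226 0.1222 0.1225 0.1265]
nest side [0.5563 0.0106 0.025 ] [83.3763 84.8422 85.7888 79.4029] [0.1204 0.118  0.1321 0.1239]
0 0 [0.5611 0.0194 0.0591] 0.02270515142855742
0 1 [0.562  0.0333 0.0371] 0.0016808142931010648
0 2 [0.5346 0.0097 0.0624] 0.019579311580519006
1 0 [ 0.5593 -0.0002  0.0382] 0.044924910712286964
1 1 [0.5604 0.0136 0.0147] 0.023745388395169657
1 2 [ 0.5324 -0.0099  0.0413] 0.0009289998637512778
2 0 [ 0.584  -0.0139  0.0381] 0.001066797318181561
2 1 [0.5852 0.     0.0149] 0.02156389092241879
2 2 [ 0.5553 -0.0232  0.0427] 0.04291382596062722
knob [ 0.5028 -0.2622  0.0305] [ 0.4985 -0.2682  0.008 ] [ 0.4997 -0.2584  0.008 ]
```

```bash
cat >> h.py <<'E'
def plan(p,yaw):
    """shift (mm, tool axes) and turn (deg) from the present pose to TCP p, yaw"""
    o=bot.get_obs();Rm=R.from_euler("xyz",o["tcp_rot"],degrees=True).as_matrix()
    s=Rm.T@(np.asarray(p)-o["ee_pos"])*1e3;t=-((yaw-o["tcp_rot"][2]+180)%360-180)
    print("shift",s.round(1),"turn",round(t,1))
E
python3 - <<'E'
from h import *
S=lambda X,Y,x0,y0:(x0+X/4-.4,y0+Y/4-.4)
print("big",tri(ray("scene",*S(37,140,160,140)),ray("side",395,260)),"small",tri(ray("scene",179,202),ray("side",*S(290,222,290,245))))
plan((.4936,.232,.17),102);plan((.4936,.232,.17),192)
E
```

```text
big [0.3765 0.1802 0.1401] small [0.4044 0.2008 0.0351]
shift [-379.9 -158.4   60.9] turn 57.3
shift [-379.9 -158.4   60.9] turn -32.7
```

{"method": "send_rows", "body": {"targets": "-380 -158 61 -33 80;-380 -158 61 -33 80;-380 -158 61 -33 80;-380 -158 61 -33 80;-380 -158 61 -33 80;-380 -158 61 -33 80;-380 -158 61 -33 80;-380 -158 61 -33 80;-380 -158 61 -33 80;-380 -158 61 -33 80;-380 -158 61 -33 80;-380 -158 61 -33 80", "newtons": 40}}

```text
time: 1.65
ee_pos: [0.4935, 0.2333, 0.1705]
tcp_rot: [180.0, 0.0, -167.6]
wrist_force: [-0.2, -0.1, -0.3]
opening: 0.0585
grasp_force: 0.0
```

```bash
python3 - <<'E'
from h import *
o=bot.get_obs();im=camera("wrist")
print(o["time"],o["ee_pos"],o["tcp_rot"],o["opening"],o["wrist_force"])
for p in[(.4936,.232,.112),(.4936,.232,.052)]:print(proj("wrist",p,o))
cv2.imwrite("pics/w1.png",cv2.resize(im[150:400,170:470],None,fx=2.4,fy=2.4,interpolation=cv2.INTER_CUBIC))
E
```

```text
1.65 [0.4935 0.2333 0.1705] [ 179.9922    0.0216 -167.6004] 0.0584961239680029 [-0.2292 -0.0529 -0.2928]
[320.8218 226.0028]
[320.9421 201.8437]
```

View pics/w1.png

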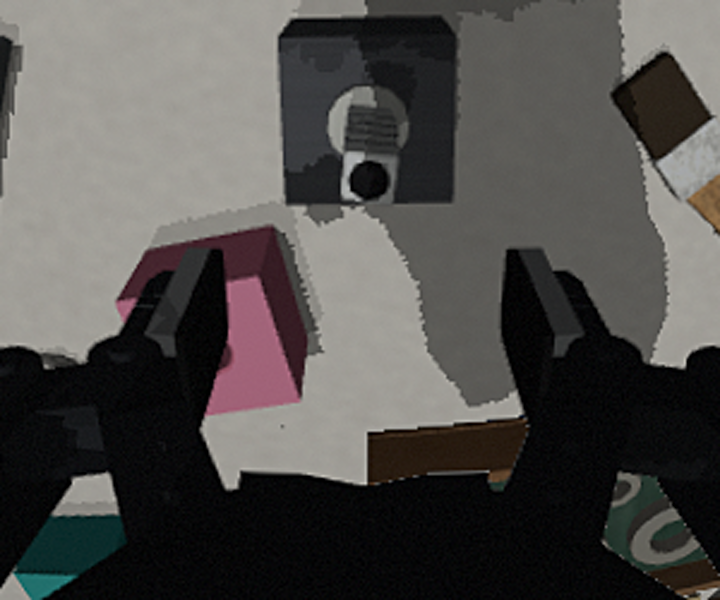

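The probe stands square to the fingers, with its handle top at crop (369,180), that is wrist pixel (323.5,224.7).

```bash
python3 - <<'E'
from h import *
o=bot.get_obs()
a=onz("wrist",323.5,224.7,.112,o);b=onz("wrist",323.2,202.6,.057,o);print(a,b)
plan((*((a+b)/2)[:2],.069),-167.6)
E
```

```text
[0.4923 0.2334 0.112 ] [0.4925 0.2336 0.057 ]
shift [  1.1   0.6 101.5] turn -0.0
```

{"method": "send_rows", "body": {"targets": "1 0.5 30 0 80;1 0.5 60 0 80;1 0.5 85 0 80;1 0.5 101 0 80;1 0.5 101 0 80;1 0.5 101 0 230;1 0.5 101 0 230;1 0.5 101 0 230;1 0.5 101 0 230;1 0.5 101 0 230;1 0.5 101 0 230;1 0.5 101 0 230", "newtons": 60}}

```text
time: 3.2
ee_pos: [0.4934, 0.2331, 0.0704]
tcp_rot: [180.0, 0.1, -167.7]
wrist_force: [-1.0, 0.5, 6.1]
opening: 0.0155
grasp_force: 58.9
```

{"method": "send_rows", "body": {"targets": "0 0 -15 0 230;0 0 -45 0 230;0 0 -85 0 230;0 0 -85 0 230;-4 -50 -85 0 230;-8 -110 -85 0 230;-12 -170 -85 0 230;-15 -215 -85 0 230;-15.5 -239 -85 0 230;-15.5 -239 -85 0 230;-15.5 -239 -85 0 230;-15.5 -239 -85 0 230"}}

```text
time: 4.7
ee_pos: [0.5588, 0.0037, 0.1542]
tcp_rot: [180.0, -0.0, -167.6]
wrist_force: [0.3, -0.2, -2.6]
opening: 0.0154
grasp_force: 58.7
```

```bash
python3 - <<'E'
from h import *
o=bot.get_obs();im=camera("wrist");sd=camera("side")
print(o["time"],o["ee_pos"],o["tcp_rot"],o["opening"],o["wrist_force"],o["torque"])
tip=o["ee_pos"]-[0,0,.0644];print("tip",proj("wrist",tip+[0,0,.003],o),proj("side",tip))
for p in[(.562,.033,.037),(.532,-.01,.041),(.584,-.014,.038)]:print(proj("wrist",p,o),proj("side",p))
a=cv2.resize(im[130:280,220:420],None,fx=4,fy=4,interpolation=cv2.INTER_CUBIC)
cv2.imwrite("pics/w2raw.png",im);cv2.imwrite("pics/s2raw.png",sd)
cv2.imwrite("pics/w2.png",a)
E
```

```text
4.7 [0.5588 0.0037 0.1542] [ 179.9883   -0.0154 -167.6013] 0.015395761360737677 [ 0.3346 -0.2105 -2.6381] [ 0.0076  0.0203 -0.0248]
tip [322.6141 224.893 ] [333.4956 203.5194]
[354.0888 212.9216] [326.4303 228.5605]
[313.2793 170.4402] [345.398  220.3348]
[296.8323 225.4851] [325.7727 214.7496]
```

View pics/w2.png

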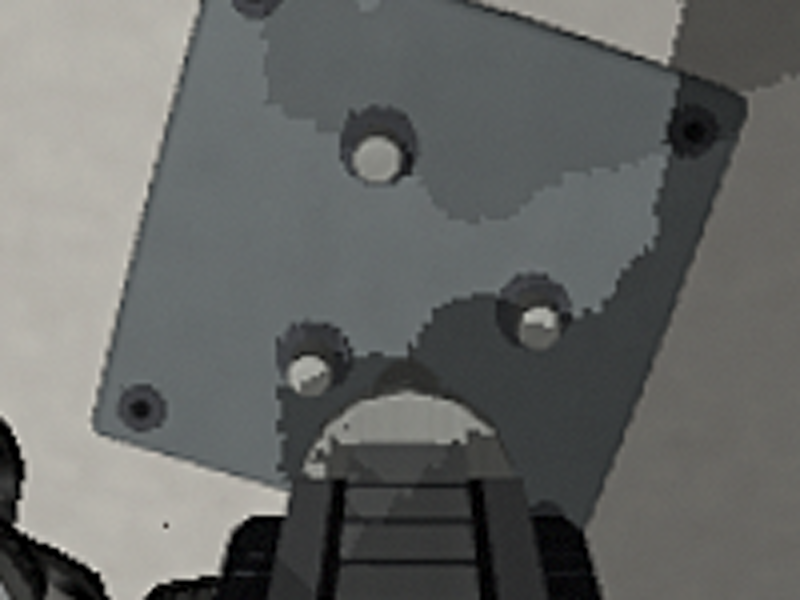

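Pin tops in wrist pixels: P1 (313.9,169.6), P0 (354.4,211.4), P2 (296.9,223.1). The probe hangs straight.

```bash
python3 - <<'E'
from h import *
o=bot.get_obs()
px=[(354.4,211.4),(313.9,169.6),(296.9,223.1)]
# fit nest centre, yaw, and heights: pins at R=30mm
from scipy.optimize import least_squares
def P(x):
    a=x[2]+np.radians([90,210,330]);return np.c_[x[0]+.03*np.cos(a),x[1]+.03*np.sin(a),x[3:6]]
sc=[(240+160/4-.4,185+74/4-.4),(240+42-.4,185+133/4-.4),(240+241/4-.4,185+97/4-.4)]
sd=[(290+146/4-.4,200+115/4-.4),(290+222/4-.4,200+82/4-.4),(290+36-.4,200+15-.4)]
def f(x):
    r=[]
    for i,p in enumerate(P(x)):
        r+=[*(proj("wrist",p,o)-px[i])];r+=[*(proj("scene",p)-sc[i])/1.5];r+=[*(proj("side",p)-sd[i])/1.5]
    return np.array(r)
s=least_squares(f,[.5595,.003,-.1,.038,.038,.038]);print(s.x,np.degrees(s.x[2]));print(P(s.x));print(f(s.x).round(1))
for i,q in enumerate(P(s.x)):print(onz("wrist",*px[i],q[2],o))
p=P(s.x)[1];plan((p[0],p[1],.041+.0644+.004),-167.6)
E
```

```text
[ 0.5583  0.0029 -0.0886  0.037   0.0421  0.0368] -5.074278233415903
[[ 0.561   0.0328  0.037 ]
 [ 0.5311 -0.0098  0.0421]
 [ 0.5828 -0.0144  0.0368]]
[-0.1  0.2  0.   0.1  0.5  0.2  0.  -0.1 -0.2 -0.1  0.4  0.   0.1  0.4
 -0.1  0.4  0.4  0.4]
[0.5608 0.0328 0.037 ]
[ 0.5312 -0.0098  0.0421]
[ 0.5825 -0.0145  0.0368]
shift [30.  -7.1 44.9] turn 0.0
```

Images suggest that P1 (pin_2) is high. I'll check by touch, starting with P0: hover, then press the tip in about 2 mm.

{"method": "send_rows", "body": {"targets": "-8.4 28 20 0 230;-8.4 28 40 0 230;-8.4 28 44 0 230;-8.4 28 44 0 230;-8.4 28 44 0 230;-8.4 28 44 0 230"}}

```text
time: 5.55
ee_pos: [0.5616, 0.0317, 0.1111]
tcp_rot: [-180.0, 0.1, -167.7]
wrist_force: [0.2, -0.2, -1.1]
opening: 0.015
grasp_force: 58.8
```

```bash
cat >> h.py <<'E'
def avg(n=8):
    F=[];Z=[]
    for i in range(n):
        camera("wrist");o=bot.get_obs();F.append(o["wrist_force"]);Z.append(o["ee_pos"])
    print("t",round(o["time"],2),"F",np.mean(F,0).round(3),"sd",np.std(F,0).round(3),"p",np.mean(Z,0).round(5),"sd",np.std(Z,0).round(5))
E
python3 -c "
from h import *
avg()"
```

```text
t 5.95 F [ 0.307  0.218 -1.191] sd [0.458 0.459 0.646] p [0.5613 0.0318 0.1105] sd [0.0001 0.     0.0002]
```

{"method": "send_rows", "body": {"targets": "0 0 3 0 230;0 0 6 0 230;0 0 8 0 230;0 0 10 0 230;0 0 10 0 230;0 0 10 0 230"}}

```text
time: 6.7
ee_pos: [0.5612, 0.0319, 0.1004]
tcp_rot: [-180.0, 0.0, -167.7]
wrist_force: [-0.6, -0.4, 1.3]
opening: 0.0151
grasp_force: 58.8
```

```bash
python3 -c "
from h import *
avg()"
```

```text
t 7.1 F [-0.723 -0.151  1.173] sd [0.396 0.45  0.682] p [0.5612 0.0319 0.1004] sd [0.     0.     0.0001]
```

```bash
cat >> h.py <<'E'
def avg2(n=16,tag=""):
    import json
    D=[]
    for i in range(n):
        camera("wrist");o=bot.get_obs();D.append(np.r_[o["wrist_force"][2],o["ee_pos"]*1e3,o["joint_efforts"][1:4],o["torque"],o["q"][:3]])
    D=np.array(D);print(tag,"t",round(o["time"],2),D.mean(0).round(3));print("sd",D.std(0).round(3))
    open("log.txt","a").write(json.dumps([tag,D.tolist()])+"\n")
E
python3 -c "
from h import *
avg2(12,'P0 contact')"
```

```text
P0 contact t 7.7 [  0.706 561.236  31.854 100.287 -53.291  46.869  -0.305   0.006   0.17
   0.      3.248   6.056  -3.239]
sd [0.398 0.013 0.007 0.015 0.005 0.008 0.004 0.037 0.027 0.028 0.001 0.001
 0.001]
```

{"method": "send_rows", "body": {"targets": "0 0 -10 0 230;0 0 -10 0 230;0 0 -10 0 230;0 0 -10 0 230"}}

```text
time: 8.2
ee_pos: [0.5611, 0.0318, 0.1101]
tcp_rot: [180.0, -0.0, -167.7]
wrist_force: [-0.1, 0.0, -1.0]
opening: 0.0156
grasp_force: 58.9
```

```bash
python3 -c "
from h import *
avg2(12,'P0 free');plan((.5828,-.0144,.1104),-167.6)"
```

```text
P0 free t 8.8 [ -1.211 561.185  31.855 110.192 -54.263  47.614   0.004   0.003  -0.012
  -0.001   3.249   5.946  -2.264]
sd [0.378 0.039 0.016 0.087 0.032 0.028 0.001 0.022 0.031 0.03  0.001 0.004
 0.006]
shift [-11.2 -49.8  -0.1] turn -0.1
```

Joint‑4 effort is a very clean force signal, and it doesn't depend on pose with the tool pointing down. P2 next, at two depths to calibrate it.

{"method": "send_rows", "body": {"targets": "-11.2 -49.8 -2 0 230;-11.2 -49.8 -2 0 230;-11.2 -49.8 4 0 230;-11.2 -49.8 8 0 230;-11.2 -49.8 10 0 230;-11.2 -49.8 10 0 230;-11.2 -49.8 10 0 230;-11.2 -49.8 10 0 230;-11.2 -49.8 10 0 230"}}

```text
time: 9.93
ee_pos: [0.5829, -0.0143, 0.1004]
tcp_rot: [180.0, 0.0, -167.7]
wrist_force: [-1.0, 0.3, -0.0]
opening: 0.0151
grasp_force: 59.4
```

```bash
python3 -c "
from h import *
avg2(6,'P2 contact')"
```

```text
P2 contact t 10.22 [  0.645 582.878 -14.387 100.348 -56.419  46.783  -0.19    0.211   0.09
   0.009  -1.417   8.889  -0.101]
sd [0.322 0.018 0.033 0.011 0.026 0.053 0.035 0.024 0.033 0.03  0.002 0.001
 0.001]
```

{"method": "send_rows", "body": {"targets": "0 0 -1.5 0 230;0 0 -1.5 0 230;0 0 -1.5 0 230;0 0 -1.5 0 230;0 0 -1.5 0 230;0 0 -1.5 0 230"}}

```text
time: 10.98
ee_pos: [0.5828, -0.0144, 0.1018]
tcp_rot: [-180.0, -0.0, -167.7]
wrist_force: [0.3, 0.8, 0.5]
opening: 0.0152
grasp_force: 59.4
```

```bash
python3 -c "
from h import *
avg2(6,'P2 contact up1.5');plan((.5311,-.0098,.1144),-167.6)"
```

```text
P2 contact up1.5 t 11.28 [  0.165 582.818 -14.425 101.787 -56.648  46.794   0.059   0.087  -0.038
  -0.007  -1.417   8.872   0.04 ]
sd [0.481 0.01  0.007 0.014 0.001 0.003 0.004 0.03  0.031 0.024 0.001 0.001
 0.001]
shift [ 49.5  15.6 -12.6] turn -0.1
```

{"method": "send_rows", "body": {"targets": "0 0 -13 0 230;0 0 -13 0 230;25 8 -13 0 230;49.5 15.6 -13 0 230;49.5 15.6 -13 0 230;49.5 15.6 -13 0 230;49.5 15.6 -13 0 230;49.5 15.6 -13 0 230;49.5 15.6 -13 0 230"}}

```text
time: 12.4
ee_pos: [0.5313, -0.0097, 0.1146]
tcp_rot: [180.0, -0.0, -167.7]
wrist_force: [-0.6, -0.3, -0.2]
opening: 0.0152
grasp_force: 59.2
```

```bash
python3 -c "
from h import *
avg2(8,'P1 free')"
```

```text
P1 free t 12.8 [ -1.278 531.153  -9.741 114.728 -49.482  47.644  -0.001  -0.004  -0.
  -0.009  -1.051   1.701  -6.237]
sd [0.457 0.037 0.01  0.053 0.013 0.012 0.001 0.022 0.024 0.027 0.001 0.011
 0.006]
```

{"method": "send_rows", "body": {"targets": "0 0 3 0 230;0 0 6 0 230;0 0 9 0 230;0 0 9 0 230;0 0 9 0 230;0 0 9 0 230;0 0 9 0 230"}}

```text
time: 13.68
ee_pos: [0.5311, -0.0098, 0.1059]
tcp_rot: [-180.0, 0.0, -167.7]
wrist_force: [-0.5, -0.5, 0.1]
opening: 0.0153
grasp_force: 59.3
```

```bash
python3 -c "
from h import *
avg2(8,'P1 contact')"
```

```text
P1 contact t 14.07 [  0.619 531.129  -9.731 105.815 -48.656  46.805  -0.15    0.015   0.095
  -0.012  -1.049   1.784  -7.137]
sd [0.38  0.015 0.019 0.024 0.01  0.018 0.009 0.021 0.025 0.035 0.002 0.002
 0.001]
```

Touch results, as first-touch TCP height: P0 ≈103.2 mm, P2 ≈103.2 mm, P1 ≈108.3 mm. So P1 (pin_2) is high by about 5.1 mm. I'll push it slowly and stop a little short of level.

{"method": "send_rows", "body": {"targets": "0 0 1.5 0 230;0 0 2.8 0 230;0 0 3.3 0 230;0 0 3.8 0 230;0 0 4.3 0 230;0 0 4.8 0 230;0 0 5.3 0 230;0 0 5.8 0 230;0 0 6.3 0 230;0 0 6.8 0 230;0 0 7.3 0 230;0 0 7.7 0 230;0 0 8 0 230;0 0 8 0 230;0 0 8 0 230;0 0 8 0 230"}}

```text
time: 16.08
ee_pos: [0.5313, -0.0097, 0.0983]
tcp_rot: [-180.0, 0.0, -167.7]
wrist_force: [-1.5, 0.2, 6.6]
opening: 0.0155
grasp_force: 59.9
```

```bash
python3 -c "
from h import *
avg2(4,'P1 push1')"
```

```text
P1 push1 t 16.27 [  5.783 531.258  -9.728  98.35  -45.93   44.598  -0.769   0.046   0.431
  -0.003  -1.05    1.858  -7.886]
sd [0.34  0.012 0.018 0.011 0.    0.    0.    0.027 0.016 0.009 0.002 0.001
 0.001]
```

{"method": "send_rows", "body": {"targets": "0 0 0.3 0 230;0 0 0.6 0 230;0 0 0.8 0 230;0 0 0.8 0 230;0 0 0.8 0 230"}}

```text
time: 16.9
ee_pos: [0.5313, -0.0097, 0.0976]
tcp_rot: [-180.0, 0.0, -167.7]
wrist_force: [-1.2, -0.2, 5.7]
opening: 0.0151
grasp_force: 60.0
```

```bash
python3 -c "
from h import *
avg2(2,'P1 push2')"
```

```text
P1 push2 t 17.0 [  6.215 531.267  -9.721  97.563 -45.899  44.566  -0.78    0.016   0.443
   0.002  -1.049   1.869  -7.963]
sd [0.03  0.003 0.006 0.006 0.    0.    0.    0.003 0.016 0.004 0.001 0.
 0.001]
```

{"method": "send_rows", "body": {"targets": "0 0 -12 0 230;0 0 -12 0 230;0 0 -12 0 230;0 0 -12 0 230;0 0 -12 0 230;0 0 -12 0 230;0 0 -12 0 230"}}

```text
time: 17.88
ee_pos: [0.5311, -0.0097, 0.109]
tcp_rot: [180.0, -0.0, -167.7]
wrist_force: [-0.1, 0.1, -1.3]
opening: 0.015
grasp_force: 59.3
```

```bash
python3 -c "
from h import *
avg2(4,'P1 free2');plan((.5311,-.0098,.1003),-167.6)"
```

```text
P1 free2 t 18.07 [ -0.992 531.111  -9.732 108.98  -49.537  47.577   0.002  -0.014   0.028
   0.009  -1.05    1.748  -6.823]
sd [0.503 0.012 0.006 0.032 0.006 0.006 0.    0.011 0.034 0.025 0.001 0.002
 0.001]
shift [ 0.  -0.1  8.7] turn -0.1
```

{"method": "send_rows", "body": {"targets": "0 0 4 0 230;0 0 7 0 230;0 0 8.7 0 230;0 0 8.7 0 230;0 0 8.7 0 230;0 0 8.7 0 230;0 0 8.7 0 230"}}

```text
time: 18.95
ee_pos: [0.5312, -0.0097, 0.1004]
tcp_rot: [-180.0, 0.0, -167.7]
wrist_force: [-0.4, -0.9, 0.7]
opening: 0.015
grasp_force: 59.3
```

```bash
cat > ana.py <<'E'
import json,numpy as np
L=[json.loads(l) for l in open("log.txt")]
rows=[(t,np.mean(d,0)) for t,d in L]
fr=[m for t,m in rows if "free" in t]
A=np.array([[np.sin(np.radians(m[11])),1] for m in fr]);s=np.linalg.lstsq(A,[m[4]+m[5] for m in fr],rcond=None)[0]
B=np.array([[m[11]-m[12],1] for m in fr]);g=np.linalg.lstsq(B,[m[5] for m in fr],rcond=None)[0]
print(s,g)
for t,m in rows:
    S=m[4]+m[5]-s@[np.sin(np.radians(m[11])),1];t3=m[5]-g@[m[11]-m[12],1]
    F=.19*S-(t3+m[6])*1.912;c=(F-.8)/.4
    print(t,"z",m[3].round(2),"Feff",F.round(2),"Fwrist",(m[0]+1.2).round(2),"touch z",(m[3]+c).round(2))
E
python3 -c "
from h import *
avg2(8,'P1 contact2')";python3 ana.py
```

```text
P1 contact2 t 19.35 [  1.007 531.156  -9.741 100.322 -48.293  46.039   0.237  -0.018  -0.134
  -0.01   -1.05    1.852  -7.674]
sd [0.538 0.012 0.009 0.022 0.013 0.034 0.024 0.013 0.027 0.021 0.001 0.002
 0.001]
[-6.46399707e+01  4.67601265e-02] [-0.10541812 48.48042695]
P0 contact z 100.29 Feff 1.86 Fwrist 1.91 touch z 102.93
P0 free z 110.19 Feff -0.0 Fwrist -0.01 touch z 108.18
P2 contact z 100.35 Feff 1.85 Fwrist 1.85 touch z 102.98
P2 contact up1.5 z 101.79 Feff 1.34 Fwrist 1.36 touch z 103.14
P1 free z 114.73 Feff 0.01 Fwrist -0.08 touch z 112.74
P1 contact z 105.82 Feff 1.71 Fwrist 1.82 touch z 108.1
P1 push1 z 98.35 Feff 7.07 Fwrist 6.98 touch z 114.01
P1 push2 z 97.56 Feff 7.13 Fwrist 7.42 touch z 113.4
P1 free2 z 108.98 Feff -0.01 Fwrist 0.21 touch z 106.95
P1 contact2 z 100.32 Feff 2.25 Fwrist 2.21 touch z 103.96
```

{"method": "send_rows", "body": {"targets": "0 0 1 0 230;0 0 2 0 230;0 0 2.5 0 230;0 0 3 0 230;0 0 3.4 0 230;0 0 3.7 0 230;0 0 3.85 0 230;0 0 3.85 0 230;0 0 3.85 0 230;0 0 3.85 0 230"}}

```text
time: 20.6
ee_pos: [0.5313, -0.0097, 0.097]
tcp_rot: [-180.0, 0.0, -167.7]
wrist_force: [0.1, -0.4, 6.9]
opening: 0.0147
grasp_force: 59.9
```

```bash
python3 -c "
from h import *
avg2(2,'P1 push3')"; python3 ana.py|tail -1
```

```text
P1 push3 t 20.7 [  6.296 531.276  -9.734  97.009 -45.763  43.954  -0.237  -0.011   0.137
  -0.025  -1.051   1.877  -8.016]
sd [0.483 0.005 0.007 0.018 0.    0.    0.    0.039 0.008 0.028 0.    0.002
 0.   ]
P1 push3 z 97.01 Feff 7.16 Fwrist 7.5 touch z 112.92
```

{"method": "send_rows", "body": {"targets": "0 0 -8 0 230;0 0 -8 0 230;0 0 -8 0 230;0 0 0 0 230;0 0 -3 0 230;0 0 -3.8 0 230;0 0 -3.8 0 230;0 0 -3.8 0 230;0 0 -3.8 0 230;0 0 -3.8 0 230;0 0 -3.8 0 230"}}

```text
time: 22.08
ee_pos: [0.5311, -0.0098, 0.1002]
tcp_rot: [-180.0, -0.0, -167.7]
wrist_force: [-0.9, -0.4, 1.7]
opening: 0.0152
grasp_force: 59.4
```

```bash
python3 -c "
from h import *
avg2(8,'P1 contact3');plan((.5828,-.0144,.1084),-167.6);plan((.5828,-.0144,.1003),-167.6)"; python3 ana.py|tail -1
```

```text
P1 contact3 t 22.48 [  0.234 531.125  -9.742 100.244 -48.867  47.124  -0.372   0.044   0.227
  -0.023  -1.051   1.854  -7.681]
sd [0.499 0.011 0.014 0.011 0.004 0.005 0.002 0.044 0.026 0.027 0.001 0.001
 0.001]
shift [-49.5 -15.6  -8.2] turn -0.1
shift [-49.5 -15.6  -0.1] turn -0.1
P1 contact3 z 100.24 Feff 1.44 Fwrist 1.43 touch z 101.85
```

{"method": "send_rows", "body": {"targets": "0 0 -9 0 230;0 0 -9 0 230;-25 -8 -9 0 230;-49.5 -15.6 -9 0 230;-49.5 -15.6 -9 0 230;-49.5 -15.6 -5 0 230;-49.5 -15.6 -2 0 230;-49.5 -15.6 0 0 230;-49.5 -15.6 0 0 230;-49.5 -15.6 0 0 230;-49.5 -15.6 0 0 230"}}

```text
time: 23.85
ee_pos: [0.5828, -0.0144, 0.1004]
tcp_rot: [-180.0, 0.0, -167.7]
wrist_force: [-0.5, 0.2, 0.7]
opening: 0.0152
grasp_force: 59.4
```

```bash
python3 -c "
from h import *
avg2(8,'P2 contact4')"; python3 ana.py|tail -1
```

```text
P2 contact4 t 24.25 [  0.835 582.806 -14.411 100.271 -56.495  47.113  -0.505   0.03    0.295
   0.002  -1.417   8.89   -0.108]
sd [0.462 0.012 0.009 0.051 0.027 0.015 0.005 0.027 0.037 0.027 0.001 0.004
 0.002]
P2 contact4 z 100.27 Feff 1.87 Fwrist 2.04 touch z 102.96
```

{"method": "send_rows", "body": {"targets": "0 0 -9 0 230;0 0 -9 0 230;25 8 -9 0 230;49.5 15.6 -9 0 230;49.5 15.6 -9 0 230;49.5 15.6 -5 0 230;49.5 15.6 -2 0 230;49.5 15.6 0 0 230;49.5 15.6 0 0 230;49.5 15.6 0 0 230;49.5 15.6 0 0 230;49.5 15.6 0 0 230"}}

```text
time: 25.75
ee_pos: [0.5312, -0.0097, 0.1004]
tcp_rot: [-180.0, 0.0, -167.7]
wrist_force: [1.1, -0.6, 0.2]
opening: 0.0153
grasp_force: 59.3
```

```bash
python3 -c "
from h import *
avg2(10,'P1 contact5')"; python3 ana.py|tail -1
```

```text
P1 contact5 t 26.25 [  0.072 531.133  -9.731 100.268 -48.682  46.274   0.417  -0.018  -0.238
  -0.019  -1.05    1.852  -7.68 ]
sd [0.326 0.005 0.01  0.019 0.006 0.034 0.02  0.035 0.034 0.033 0.001 0.001
 0.001]
P1 contact5 z 100.27 Feff 1.43 Fwrist 1.27 touch z 101.84
```

P1 now reads 101.84 against 102.96 for the others. A stray row in my last retract, which dropped back to push depth at speed, drove it about 1.1 mm too low. It can't be raised. The only way to get the three pins level is to bring the other two down by the same small amount, gently and in small steps. P2 first.

{"method": "send_rows", "body": {"targets": "0 0 -9 0 230;0 0 -9 0 230;-25 -8 -9 0 230;-49.5 -15.6 -9 0 230;-49.5 -15.6 -9 0 230;-49.5 -15.6 -5 0 230;-49.5 -15.6 -2 0 230;-49.5 -15.6 0 0 230;-49.5 -15.6 1.5 0 230;-49.5 -15.6 3 0 230;-49.5 -15.6 3.4 0 230;-49.5 -15.6 3.7 0 230;-49.5 -15.6 4 0 230;-49.5 -15.6 4.2 0 230;-49.5 -15.6 4.4 0 230;-49.5 -15.6 4.6 0 230;-49.5 -15.6 4.7 0 230;-49.5 -15.6 4.7 0 230;-49.5 -15.6 4.7 0 230"}}

```text
time: 28.62
ee_pos: [0.5829, -0.0144, 0.0961]
tcp_rot: [-180.0, 0.0, -167.7]
wrist_force: [-3.8, 0.7, 6.4]
opening: 0.0152
grasp_force: 60.2
```

```bash
python3 -c "
from h import *
avg2(2,'P2 push')"; python3 ana.py|tail -1
```

```text
P2 push t 28.73 [  6.261 582.887 -14.384  96.085 -53.537  45.325  -1.481   0.089   0.797
  -0.027  -1.414   8.922  -0.535]
sd [0.173 0.003 0.001 0.004 0.    0.    0.    0.021 0.007 0.006 0.    0.
 0.   ]
P2 push z 96.09 Feff 7.29 Fwrist 7.46 touch z 112.32
```

{"method": "send_rows", "body": {"targets": "0 0 -2 0 230;0 0 -4 0 230;0 0 -4.7 0 230;0 0 -4.7 0 230;0 0 -4.7 0 230;0 0 -4.7 0 230"}}

```text
time: 29.48
ee_pos: [0.5829, -0.0144, 0.1002]
tcp_rot: [-180.0, 0.0, -167.7]
wrist_force: [-0.1, -0.6, 1.0]
opening: 0.0153
grasp_force: 59.5
```

```bash
python3 -c "
from h import *
avg2(6,'P2 after')"; python3 ana.py|tail -1
```

```text
P2 after t 29.77 [  0.316 582.848 -14.436 100.232 -56.322  46.296   0.277  -0.044  -0.141
   0.006  -1.418   8.891  -0.111]
sd [0.98  0.01  0.014 0.017 0.002 0.012 0.016 0.021 0.027 0.029 0.001 0.001
 0.001]
P2 after z 100.23 Feff 1.82 Fwrist 1.52 touch z 102.77
```

{"method": "send_rows", "body": {"targets": "0 0 1.5 0 230;0 0 3 0 230;0 0 4 0 230;0 0 4.4 0 230;0 0 4.7 0 230;0 0 4.9 0 230;0 0 5.1 0 230;0 0 5.3 0 230;0 0 5.4 0 230;0 0 5.4 0 230;0 0 5.4 0 230"}}

```text
time: 31.15
ee_pos: [0.583, -0.0144, 0.0958]
tcp_rot: [-180.0, 0.1, -167.7]
wrist_force: [-1.0, 0.0, 6.9]
opening: 0.0153
grasp_force: 60.2
```

```bash
python3 -c "
from h import *
avg2(2,'P2 push')"; python3 ana.py|tail -1
```

```text
P2 push t 31.25 [  8.192 583.049 -14.417  95.78  -52.156  43.242  -0.499  -0.006   0.259
  -0.006  -1.417   8.911  -0.582]
sd [0.037 0.009 0.013 0.009 0.    0.    0.    0.043 0.055 0.036 0.002 0.
 0.001]
P2 push z 95.78 Feff 9.26 Fwrist 9.39 touch z 116.92
```

{"method": "send_rows", "body": {"targets": "0 0 -2 0 230;0 0 -4 0 230;0 0 -5.4 0 230;0 0 -5.4 0 230;0 0 -5.4 0 230;0 0 -5.4 0 230"}}

```text
time: 32.0
ee_pos: [0.5827, -0.0144, 0.1001]
tcp_rot: [180.0, -0.0, -167.7]
wrist_force: [0.5, -1.1, 0.6]
opening: 0.0153
grasp_force: 59.6
```

```bash
python3 -c "
from h import *
avg2(6,'P2 after')
plan((.561,.0325,.1003),-167.6)"; python3 ana.py|tail -1
```

```text
P2 after t 32.3 [  0.697 582.767 -14.404 100.17  -56.295  46.115   0.459  -0.086  -0.242
  -0.007  -1.416   8.893  -0.116]
sd [0.662 0.007 0.018 0.032 0.01  0.021 0.012 0.018 0.019 0.011 0.001 0.002
 0.002]
shift [11.3 50.5 -0.1] turn -0.1
P2 after z 100.17 Feff 1.79 Fwrist 1.9 touch z 102.63
```

P2 stopped moving at 9.3 N, about 0.35–0.5 mm down, so it's on its stop. P0 next, to about midway (≈102.2), for the least tilt.

{"method": "send_rows", "body": {"targets": "0 0 -9 0 230;0 0 -9 0 230;6 25 -9 0 230;11.3 50.3 -9 0 230;11.3 50.3 -9 0 230;11.3 50.3 -5 0 230;11.3 50.3 -2 0 230;11.3 50.3 0 0 230;11.3 50.3 1.5 0 230;11.3 50.3 3 0 230;11.3 50.3 3.6 0 230;11.3 50.3 4 0 230;11.3 50.3 4.3 0 230;11.3 50.3 4.6 0 230;11.3 50.3 4.8 0 230;11.3 50.3 5 0 230;11.3 50.3 5 0 230;11.3 50.3 5 0 230"}}

```text
time: 34.55
ee_pos: [0.5613, 0.0322, 0.0959]
tcp_rot: [-180.0, 0.1, -167.7]
wrist_force: [-0.3, -3.7, 5.9]
opening: 0.0157
grasp_force: 60.2
```

```bash
python3 -c "
from h import *
avg2(2,'P0 push')"; python3 ana.py|tail -1
```

```text
P0 push t 34.65 [  5.953 561.268  32.17   95.887 -50.248  44.082  -0.349  -0.699   0.152
   0.004   3.292   6.066  -3.715]
sd [0.05  0.002 0.001 0.008 0.    0.    0.    0.002 0.022 0.008 0.    0.
 0.001]
P0 push z 95.89 Feff 7.22 Fwrist 7.15 touch z 111.94
```

{"method": "send_rows", "body": {"targets": "0 0 -2 0 230;0 0 -4 0 230;0 0 -5 0 230;0 0 -5 0 230;0 0 -5 0 230;0 0 -5 0 230"}}

```text
time: 35.4
ee_pos: [0.561, 0.0324, 0.1001]
tcp_rot: [180.0, -0.0, -167.7]
wrist_force: [0.8, 0.6, 0.9]
opening: 0.0153
grasp_force: 59.5
```

```bash
python3 -c "
from h import *
avg2(6,'P0 after')"; python3 ana.py|tail -1
```

```text
P0 after t 35.7 [  0.505 560.999  32.364 100.184 -53.164  46.142   0.423   0.031  -0.23
   0.012   3.299   6.033  -3.275]
sd [0.311 0.012 0.006 0.022 0.008 0.015 0.008 0.026 0.021 0.016 0.001 0.001
 0.001]
P0 after z 100.18 Feff 1.73 Fwrist 1.7 touch z 102.52
```

Now the probe goes back to the stand.

{"method": "send_rows", "body": {"targets": "0 0 -25 0 230;0 0 -56 0 230;5 45 -56 0 230;12 105 -56 0 230;18 160 -56 0 230;23.5 205 -56 0 230;23.5 211 -56 0 230;23.5 211 -56 0 230;23.5 211 -56 0 230;23.5 211 -56 0 230;23.5 211 -30 0 230;23.5 211 0 0 230;23.5 211 20 0 230;23.5 211 28 0 230;23.5 211 29.5 0 230;23.5 211 29.5 0 230;23.5 211 29.5 0 230"}}

```text
time: 37.83
ee_pos: [0.4934, 0.2336, 0.0716]
tcp_rot: [180.0, 0.1, -167.7]
wrist_force: [-0.5, -0.3, -1.8]
opening: 0.0155
grasp_force: 59.5
```

{"method": "send_rows", "body": {"targets": "0 0 0.8 0 230;0 0 0.8 0 80;0 0 0.8 0 80;0 0 0.8 0 80;0 0 0.8 0 80;0 0 -40 0 80;0 0 -100 0 80;0 0 -100 0 80;25 -110 -100 0 80;36 -172 -100 0 80;48 -234 -100 0 80;60 -296 -100 0 80;74 -358 -100 0 80;86 -420 -100 0 80;97 -470 -100 0 80;100 -485 -100 0 80;100 -485 -100 0 80;100 -485 -100 0 80;100 -485 -100 0 80"}}

```text
time: 40.2
ee_pos: [0.499, -0.2605, 0.1707]
tcp_rot: [180.0, -0.0, -167.6]
wrist_force: [0.2, 0.6, 0.2]
opening: 0.0584
grasp_force: 0.0
```

```bash
python3 - <<'E'
from h import *
o=bot.get_obs();im=camera("wrist");sd=camera("side")
print(o["time"],o["ee_pos"],o["tcp_rot"],o["opening"])
a=cv2.resize(im[110:270,220:420],None,fx=3,fy=3,interpolation=cv2.INTER_CUBIC)
b=cv2.resize(sd[200:360,280:330+50],None,fx=2,fy=2,interpolation=cv2.INTER_CUBIC)
b=cv2.copyMakeBorder(b,0,a.shape[0]-b.shape[0],0,0,cv2.BORDER_CONSTANT)
cv2.imwrite("pics/w3.png",np.hstack([a,b]))
print(proj("wrist",(.5,-.262,.042),o))
E
```

```text
40.2 [ 0.499  -0.2605  0.1707] [ 179.9859   -0.0032 -167.5879] 0.05838938632954503
[320.5174 199.7149]
```

View pics/w3.png

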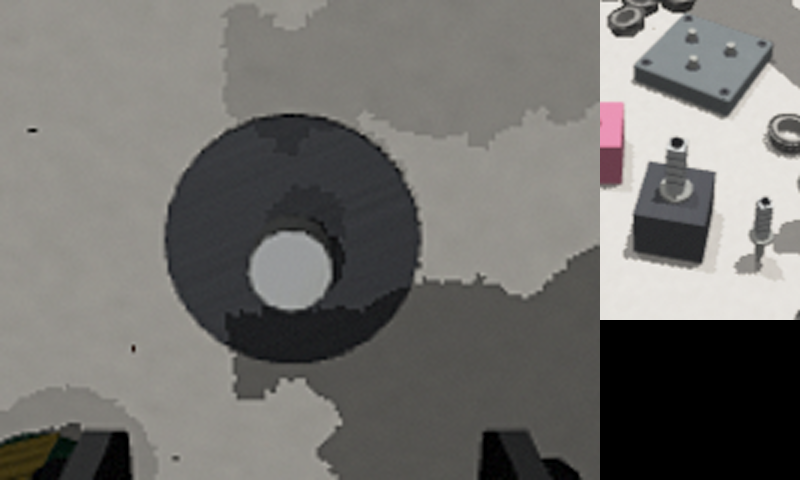

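The probe is seated in the stand. The knob top is at wrist pixel (316.7,199.7) and the disc centre at (317.3,189).

```bash
python3 - <<'E'
from h import *
o=bot.get_obs()
a=onz("wrist",316.7,199.7,.042,o);b=onz("wrist",317.3,189,.008,o);print(a,b)
plan((*((a+b)/2)[:2],.0125),-167.6)
E
```

```text
[ 0.501  -0.2654  0.042 ] [ 0.4993 -0.2657  0.008 ]
shift [  0.1  -5.1 158.4] turn 0.0
```

{"method": "send_rows", "body": {"targets": "0 -5 50 0 80;0 -5 100 0 80;0 -5 135 0 80;0 -5 152 0 80;0 -5 158 0 80;0 -5 158 0 80;0 -5 158 0 80;0 -5 158 0 210;0 -5 158 0 210;0 -5 158 0 210;0 -5 158 0 210;0 -5 158 0 210;0 -5 158 0 210", "newtons": 50}}

```text
time: 41.92
ee_pos: [0.5003, -0.2667, 0.0135]
tcp_rot: [-180.0, 0.0, -167.7]
wrist_force: [-1.8, 0.3, 4.9]
opening: 0.0245
grasp_force: 49.2
```

{"method": "send_rows", "body": {"targets": "0 0 -15 0 210;0 0 -50 0 210;0 0 -95 0 210;0 0 -95 0 210;-25 50 -95 0 210;-50 105 -95 0 210;-75 160 -95 0 210;-100 215 -95 0 210;-114.5 245 -95 0 210;-114.5 251 -95 0 210;-114.5 251 -95 0 210;-114.5 251 -95 0 210;-114.5 251 -75 0 210;-114.5 251 -60 0 210;-114.5 251 -60 0 210;-114.5 251 -60 0 210"}}

```text
time: 43.92
ee_pos: [0.5584, 0.0028, 0.0732]
tcp_rot: [-180.0, 0.0, -167.7]
wrist_force: [0.2, -0.3, -3.1]
opening: 0.0241
grasp_force: 49.9
```

```bash
python3 - <<'E'
from h import *
o=bot.get_obs();im=camera("wrist");sd=camera("side");sc=camera("scene")
print(o["time"],o["ee_pos"],o["tcp_rot"],o["opening"],o["wrist_force"])
f=lambda I,x,y,w,h,k:cv2.resize(I[y:y+h,x:x+w],None,fx=k,fy=k,interpolation=cv2.INTER_CUBIC)
cv2.imwrite("pics/w4.png",np.vstack([np.hstack([f(sd,280,165,100,75,4),f(sc,240,165,100,75,4)]),f(im,220,130,200,75,4)]))
plan((.5583,.0029,.054),-167.6)
E
```

```text
43.925 [0.5584 0.0028 0.0732] [-179.994    0.024 -167.697] 0.02412469588514885 [ 0.2242 -0.2723 -3.147 ]
shift [ 0.3 -0.  19.5] turn -0.1
```

View pics/w4.png

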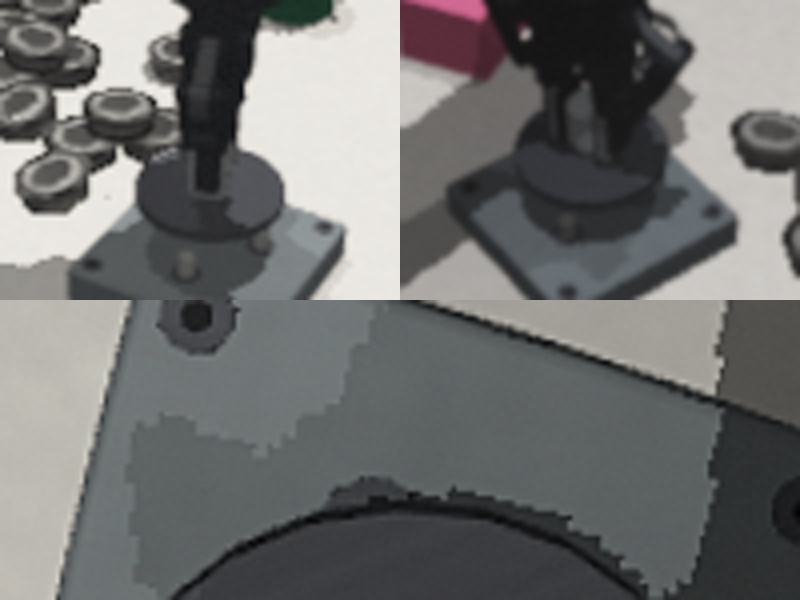

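The disc hangs level and centred over the nest; its near edge is at wrist pixel (322,182). I'll check the x-offset and lower it.

```bash
python3 - <<'E'
from h import *
o=bot.get_obs();t=np.radians(o["tcp_rot"][2])
for dx in(-.002,0,.002):
    p=o["ee_pos"]+(.044+dx)*np.array([np.cos(t),np.sin(t),0]);p[2]-=.0055
    print(dx,proj("wrist",p,o),proj("wrist",p-[0,0,.008],o))
E
```

```text
-0.002 [323.1387 183.6343] [323.0589 180.176 ]
0 [323.1433 179.6048] [323.0628 176.3372]
0.002 [323.1477 175.5529] [323.0666 172.479 ]
```

{"method": "send_rows", "body": {"targets": "0 0 8 0 210;0 0 14 0 210;0 0 17 0 210;0 0 18.5 0 210;0 0 19.5 0 210;0 0 20 0 210;0 0 20 0 210;0 0 20 0 210"}}

```text
time: 45.08
ee_pos: [0.5583, 0.003, 0.0528]
tcp_rot: [-180.0, 0.0, -167.7]
wrist_force: [-0.7, -0.1, -2.5]
opening: 0.0244
grasp_force: 49.9
```

{"method": "send_rows", "body": {"targets": "1 0 0 0 210;1 0 0.4 0 210;1 0 0.8 0 210;1 0 0.8 0 210;1 0 0.8 0 210"}}

```text
time: 45.7
ee_pos: [0.5572, 0.0028, 0.0519]
tcp_rot: [180.0, -0.0, -167.7]
wrist_force: [0.3, 0.7, -2.3]
opening: 0.0242
grasp_force: 50.0
```

```bash
python3 -c "
from h import *
avg2(4,'disc')"
```

```text
disc t 45.9 [ -2.974 557.242   2.849  51.92  -54.743  47.619  -0.002  -0.017   0.018
   0.017   0.293   6.314  -8.341]
sd [0.392 0.006 0.01  0.011 0.004 0.004 0.002 0.033 0.041 0.026 0.001 0.001
 0.001]
```

{"method": "send_rows", "body": {"targets": "0 0 0.3 0 210;0 0 0.6 0 210;0 0 0.6 0 210;0 0 0.6 0 210"}}

```text
time: 46.4
ee_pos: [0.5573, 0.0028, 0.0518]
tcp_rot: [-180.0, 0.0, -167.7]
wrist_force: [-3.6, -0.2, 5.1]
opening: 0.0247
grasp_force: 50.7
```

```bash
python3 -c "
from h import *
avg2(3,'disc')"
```

```text
disc t 46.55 [  5.77  557.283   2.826  51.819 -50.472  45.26   -1.495  -0.032   0.716
   0.005   0.291   6.298  -8.37 ]
sd [0.222 0.01  0.011 0.012 0.001 0.    0.    0.024 0.029 0.035 0.001 0.001
 0.   ]
```

{"method": "send_rows", "body": {"targets": "0 0 -0.5 0 210;0 0 -0.5 0 210;0 0 -0.5 0 210;0 0 -0.5 0 80;0 0 -0.5 0 80;0 0 -0.5 0 80;0 0 -0.5 0 80"}}

```text
time: 47.42
ee_pos: [0.5572, 0.0028, 0.0518]
tcp_rot: [180.0, -0.0, -167.7]
wrist_force: [-0.2, 0.1, -0.5]
opening: 0.0587
grasp_force: 0.0
```

{"method": "send_rows", "body": {"targets": "0 0 -20 0 80;0 0 -60 0 80;0 0 -115 0 80;0 0 -115 0 80;0 0 -115 0 80;0 0 -115 0 80"}}

```text
time: 48.18
ee_pos: [0.5566, 0.0028, 0.1654]
tcp_rot: [180.0, -0.1, -167.7]
wrist_force: [0.2, -0.7, -0.4]
opening: 0.0585
grasp_force: 0.0
```

```bash
python3 - <<'E'
from h import *
o=bot.get_obs();im=camera("wrist");sd=camera("side");sc=camera("scene")
print(o["time"],o["ee_pos"],o["tcp_rot"],o["opening"],o["wrist_force"])
f=lambda I,x,y,w,h,k:cv2.resize(I[y:y+h,x:x+w],None,fx=k,fy=k,interpolation=cv2.INTER_CUBIC)
cv2.imwrite("pics/w5.png",np.vstack([np.hstack([f(sd,280,195,100,62,4),f(sc,240,175,100,62,4)]),f(im,220,120,200,88,4)]))
cv2.imwrite("pics/w5raw.png",im)
print(proj("wrist",(.5583,.0029,.0385+.042),o),proj("wrist",(.5583,.0029,.0385+.008),o))
E
```

```text
48.175 [0.5566 0.0028 0.1654] [ 179.9737   -0.1276 -167.6704] 0.058504131742851025 [ 0.1698 -0.7499 -0.3527]
[322.0736 216.5385] [321.9794 204.1176]
```

View pics/w5.png

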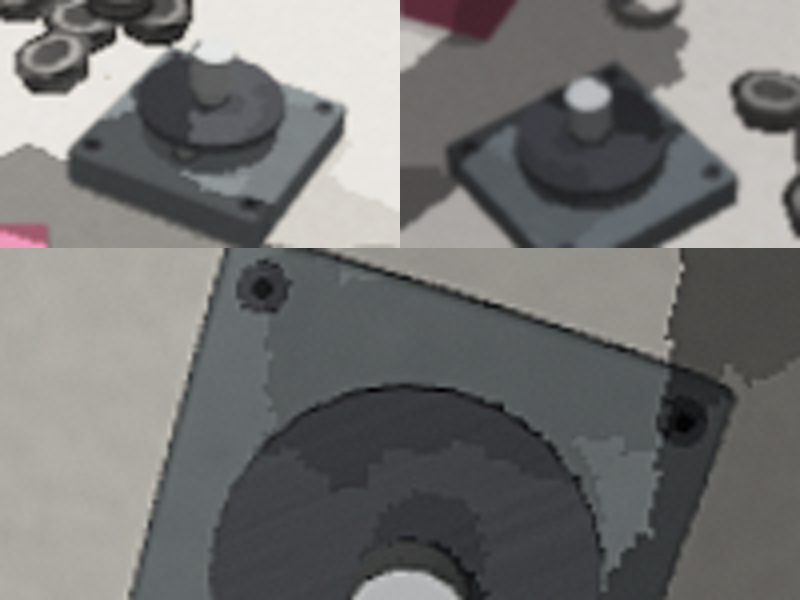

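The disc sits centred on the pins (centre u≈322.0, predicted 321.98), the probe is in its stand, and the gripper is clear. Handing in.

```bash
python3 -c "
from workcell import ticket
print(ticket.job_done())"
```

```text
the job is handed in; nothing more can be done
None
```

The job is handed in but the pins aren't quite level: a stray move of mine drove the high pin (pin_2) about 1.1 mm too low, so I lowered pin_1 and pin_3 about 0.4 mm each (pin_3 then stopped moving), leaving pin_2 about 0.7 mm low and the disc, centred on the pins, possibly tilted by about 0.9°; the probe is back in its stand.

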